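# Empty the offcut scuttle into the kindling crate

### The job

Somebody left a batten across the kindling crate: lay it flat on the pile of battens, lengthwise like the others. Then empty the offcut scuttle into the crate single-handed, the proper way: carry it over by the bail with its load aboard, prop its nose gently over the crate's rim and let go, change your grip to the back handle and tip every offcut into the crate. Stand the empty scuttle back on the bench clear of the crate, without shoving the crate or disturbing the other things on the bench.

Things in the scene. Friction and masses are not known exactly. Their poses are not given: they have to be found in the camera images.
- scuttle: blue-grey sheet-steel scuttle, 0.45 kg plus 0.14 kg of offcuts. Origin on its underside; x to the nose, y across, z up. Flat floor 4 mm thick, x -104 to +65 mm; then a scoop rises at 22 degrees for 50 mm to the nose, no front wall. 160 mm wide outside, 152 inside; cheeks 65 mm high, back wall 75 mm. Two fixed round wooden grips on steel bars: bail and back
- scuttle_bail: middle of the carrying grip, a round wooden bar 18 mm thick and 96 mm long along the scuttle's y, held over the mouth 135 mm above the underside and 10 mm behind the origin (bail posts at both cheeks). The loaded scuttle balances roughly under it. Axes as the scuttle's
- scuttle_back: middle of the back grip, a round wooden bar 16 mm thick and 80 mm long along the scuttle's y, 85 mm above the underside, 150 mm behind the origin; 38 mm clear space between it and the back wall. The bar can turn in a light grip, so the scuttle swings about it. Axes as the scuttle's
- scuttle_nose (a point): middle of the nose edge on the underside, 111 mm ahead of the origin and 19 mm above the underside plane. Axes as the scuttle's
- offcut0_c (a point): centre of a wooden offcut, brown block 40 x 34 x 28 mm; starts in the scuttle
- offcut1_c (a point): centre of a wooden offcut, pale block 40 x 30 x 22 mm; starts in the scuttle
- offcut2_c (a point): centre of a wooden offcut, dark stepped (L-shaped) block 36 x 36 x 34 mm; starts in the scuttle
- offcut3_c (a point): centre of a wooden offcut, pale cube 34 mm; starts in the scuttle
- offcut4_c (a point): centre of a wooden offcut, dark block 42 x 26 x 26 mm; starts in the scuttle
- crate: kindling crate, slatted pale wood, loose on the bench (about 1.6 kg), open on top, 260 mm along its x, 270 mm along its y, 70 mm high, walls 12 mm, inner floor 10 mm up with a few flat scraps on it. Origin: underside centre. The side at its -y faces the scuttle
- batten_c (a point): centre of a loose pine batten 300 x 45 x 22 mm (x along its length, z up), 0.17 kg; starts flat across the crate's rims, along the crate's x
- pile: fixed pile of four battens of the same size, two wide and two high, flat on the bench: 300 mm along x, 91 mm along y, its top 44 mm above its origin (underside centre)
- jigsaw: blue jigsaw, about 200 x 200 x 72 mm, lying on its side; a bystander, to be left alone
- tape_measure: yellow tape measure, 70 x 66 x 36 mm; a bystander, to be left alone
- glue: white glue bottle with an orange cap, 60 mm across, 170 mm tall, standing; a bystander, to be left alone
- screw_jar: glass jar with a black lid, 64 mm across, 85 mm tall, standing; a bystander, to be left alone
- screwdriver: red-handled screwdriver lying on the bench (origin under its middle); a bystander, to be left alone
- foam_piece: pale blue foam block, 110 x 70 x 40 mm; a bystander, to be left alone
Things that resemble listed ones, but are neither listed nor needed, are in the scene too. Leave any pink or red look-alike of the part that bears offcut0_c alone. Leave any red look-alike of the part that bears offcut2_c alone.

How it is judged:
By the outcome, as a careful person would: the job done as asked, in the order asked, and still so for the second after the job is handed in, with the robot touching nothing.
It also fails if it takes over 72 s, if anything falls off the work surface, if the arm or the gripper's body presses on something with over 40 N, if the wrist force passes 120 N, or if a joint passes its speed limit or range.

### The arm

A 6-joint arm with a two-finger parallel gripper is mounted at the origin on the work surface. World frame = base frame: x ahead of the robot, y to its left, z up, the work surface at z = 0. Lengths are in m, angles in rad, forces in N, time in s.
With the tool pointing down it reaches from about 0.2 to 0.875 m from the base axis. Payload 3.4 kg.
Tool frame: the origin (TCP) lies between the finger pads; the fingertips stand 25 mm ahead of it and the grasp point (between the pads) lies 6 mm ahead of it (r.nose_length is the z of the fingertips in the tool frame, in m); z points along the fingers, x is the direction in which the jaws open and shut, and the axes are right-handed (so a half turn about z gives the same grasp; the last joint's range is limited). The gripper opens to 94 mm and grips with 3 to 60 N. Pads are 16 mm wide; open, the fingers measure 119 mm over their backs; the gripper's body (75 mm by 177 mm) begins 78 mm behind the grasp point.
Start: joints at [1.081, 0.276, 1.505, -0, 1.361, -0.121], TCP at [0.207, 0.536, 0.23] pointing down, gripper open.
Joint ranges: [-2.89, 2.89], [-0.75, 2.08], [0.22, 2.7], [-1.18, 4.32], [0.11, 2.71], [-2.7, 2.7]. Speed limits (rad/s): [2.57, 2.57, 3.14, 3.14, 3.14, 3.14].

### API

Orientations are given as a unit quaternion [w, x, y, z].
In Python, from plant import r, gripper_to, inverse_kinematics, vision, models, telemetry gives the robot as it stands. Calls block until the motion is done:
- r.move_to(position, orientation): joint-space move of the TCP to a pose.
- r.move_l(position, rot=None, vel=0.15, guard=None): straight line of the TCP; rot=None keeps the orientation; vel is the mean speed in m/s. With guard (N) it stops when the force on the tool has changed by that much, and returns True; else False.
- r.movej(angles): joint-space move.
- gripper_to(opening, f_grip=None): finger opening in m; f_grip is the grip in N (None keeps the last); returns when the fingers have stopped.
- r.hold(seconds).
- inverse_kinematics(position, orientation): joint angles nearest the present ones, or None.
- vision.snapshot(name): name is "side" or "top"; returns the picture (400x640x3 uint8, red, green, blue); there is no depth.
- vision.get_calibration(name): a dict with "fx", "fy", "cx", "cy" (pixels), "position" and "orientation" of the camera in the world. Camera axes: x right, y down, z forward; pixel columns grow to the right and rows downward; lengths in m; the calibration is good to about 2 mm. A picture is of the moment at which its call begins. get_calibration takes no time and is no camera call.
A pose or a line that the arm cannot do raises r.PlanningError and nothing moves.
- r.sign_off(): hands the job in, once; it reports no verdict.
Trained networks look in the newest picture that a camera, given by its name, has taken for a name from the list of things; names that differ only in an ending like _2 or _b are one class to them, and where a whole thing is asked for, a point or a joint stands for the part that bears it (a point fixed in the world has none). Each returns a list of dicts, best first, with "score" (0 to 1); they miss things now and then, are a little off and sometimes report something else, mostly with a low value. They report only what shows in the picture. A call takes as long as a camera call. They do not tell look-alikes from the thing itself.
- models.boxes_of(thing, camera): "at" ([x, y, z] in m, in world coordinates, good to about 4 mm: the middle of the surface that is visible of it).
- models.regions_of(thing, camera): "pixels" (400x640 bool, what is visible of it).
- models.mark_of(thing, camera): "at" ([x, y, z] in m, in world coordinates, good to about 4 mm: a listed point, or the origin of a listed thing).
Readings, each from a call of its own:
- telemetry.current_t(): time.
- telemetry.current_joints(): joint angles.
- telemetry.current_dq(): joint speeds.
- telemetry.current_joint_efforts(): joint torques, N m.
- telemetry.current_ee_pos(): TCP position.
- telemetry.current_tool_rot(): TCP orientation.
- telemetry.current_wrist_force(): force on the tool from outside, world axes, zero at the start.
- telemetry.current_torque(): the same for the moment, N m.
- telemetry.current_opening(): finger opening in m.
Only numpy, scipy, OpenCV 4.12 (cv2) and the standard library are available. Lean on these libraries where they do the work, as an engineer would, in place of code of your own. Each camera call takes 0.05 s, during which the arm holds its last target. There are 200 camera calls.

## Working session

There is one attempt and no reset: what is moved stays moved. The work goes in short steps, each a Python script; the robot and the scene stay as the last script left them, time stands still between calls to the robot, and variables do not carry over. Pictures are saved under pics/ and viewed, about 8 in all and at most 12, crops included, and the job is handed in when it is done.

```bash
mkdir -p pics; ls
cat > h.py <<'E'
import numpy as np, cv2
from scipy.spatial.transform import Rotation as R
from plant import r, gripper_to, inverse_kinematics, vision, models, telemetry
def save(cam,name):
    im=vision.snapshot(cam); cv2.imwrite(f'pics/{name}.png',im[:,:,::-1]); return im
def q(m): # Rotation -> wxyz
    x=m.as_quat(); return [x[3],x[0],x[1],x[2]]
def rot_xz(x,z):
    z=np.array(z,float);z/=np.linalg.norm(z);x=np.array(x,float);x-=z*(x@z);x/=np.linalg.norm(x)
    return R.from_matrix(np.column_stack([x,np.cross(z,x),z]))
E
python3 - <<'E'
from h import *
for c in("top","side"):
    save(c,c+"0"); k=vision.get_calibration(c); print(c,{a:np.round(b,3).tolist() for a,b in k.items()})
    for t in("scuttle","scuttle_bail","scuttle_back","scuttle_nose","crate","batten_c","pile"):
        print(t,[(np.round(m["at"],3).tolist(),round(m["score"],2)) for m in models.mark_of(t,c)[:3]])
print(telemetry.current_t())
E
```

```text
pics
top {'fx': 367.192, 'fy': 367.192, 'cx': 320.416, 'cy': 197.37, 'position': [0.414, 0.03, 1.209], 'orientation': [-0.05, 0.715, -0.697, 0.04]}
scuttle [([0.523, -0.152, -0.001], 0.66)]
scuttle_bail [([0.317, 0.26, -0.0], 0.64), ([0.522, -0.157, 0.134], 0.59)]
scuttle_back [([0.479, -0.291, 0.086], 0.57), ([0.524, -0.15, -0.002], 0.27)]
scuttle_nose [([0.563, -0.046, 0.018], 0.66)]
crate [([0.543, 0.285, 0.003], 0.93)]
batten_c [([0.558, 0.262, 0.081], 0.91), ([0.571, 0.464, 0.002], 0.38), ([0.544, 0.285, 0.001], 0.24)]
pile [([0.502, -0.423, 0.001], 0.72), ([0.558, 0.264, 0.08], 0.49)]
side {'fx': 362.29, 'fy': 362.29, 'cx': 319.658, 'cy': 198.989, 'position': [0.46, -0.739, 0.786], 'orientation': [-0.416, 0.907, -0.054, 0.025]}
scuttle [([0.524, -0.15, 0.002], 0.58)]
scuttle_bail [([0.519, -0.164, 0.131], 0.77), ([0.313, 0.257, 0.0], 0.16)]
scuttle_back [([0.474, -0.29, 0.086], 0.72), ([0.789, -0.166, 0.004], 0.62)]
scuttle_nose [([0.562, -0.044, 0.017], 0.85), ([0.554, -0.145, 0.02], 0.32)]
crate [([0.552, 0.284, 0.003], 0.9)]
batten_c [([0.56, 0.26, 0.082], 0.92)]
pile [([0.496, -0.425, -0.001], 0.85), ([0.316, 0.255, 0.003], 0.16)]
0.8
```

View pics/top0.png

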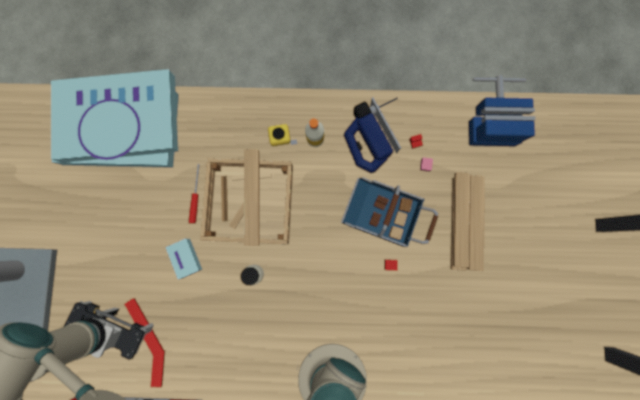

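View pics/side0.png

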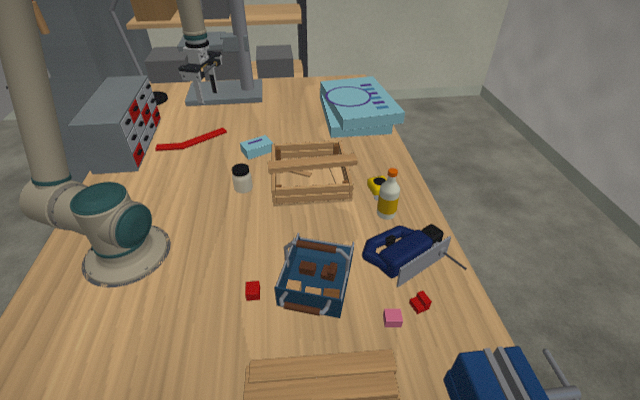

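The top view shows the crate at about (207–292, 162–243) with the batten across it, and the scuttle at (345–437, 180–245) with its nose toward the crate. The pile is at (453–484, 172–270). The small red and pink look-alikes are around the scuttle. The side view agrees. Next I'll get the yaws.

```bash
cat >> h.py <<'E'
def proj(px,cam,z):
    k=vision.get_calibration(cam);o=k["orientation"];M=R.from_quat([o[1],o[2],o[3],o[0]]).as_matrix()
    px=np.atleast_2d(px).astype(float)
    d=np.c_[(px[:,0]-k["cx"])/k["fx"],(px[:,1]-k["cy"])/k["fy"],np.ones(len(px))]@M.T
    p=np.array(k["position"]);return (p+d*((z-p[2])/d[:,2])[:,None])[:,:2]
def rect(thing,cam,z):
    m=models.regions_of(thing,cam)[0]["pixels"];v,u=np.nonzero(m)
    w=proj(np.c_[u,v],cam,z).astype(np.float32)*1000
    c,(a,b),t=cv2.minAreaRect(w); 
    return np.round(np.array(c)/1000,4),round(a),round(b),round(t,1)
E
python3 - <<'E'
from h import *
vision.snapshot("top")
for t,z in(("batten_c",.092),("crate",.07),("pile",.044),("scuttle",.06)): print(t,rect(t,"top",z))
E
```

```text
batten_c (array([0.5549, 0.2605]), 298, 47, 2.7)
crate (array([0.5454, 0.2779]), 280, 263, 89.2)
pile (array([ 0.4995, -0.4161]), 107, 307, 86.8)
scuttle (array([ 0.5177, -0.175 ]), 279, 175, 70.7)
```

Run:
```python
from h import *
im=cv2.imread('pics/top0.png')
a=cv2.resize(im[150:260,190:305],None,fx=4,fy=4,interpolation=cv2.INTER_CUBIC);b=cv2.resize(im[160:280,435:505],None,fx=4,fy=4,interpolation=cv2.INTER_CUBIC)
c=np.zeros((480,460+280,3),np.uint8);c[:440,:460]=a;c[:480,460:]=b;cv2.imwrite('pics/crop.png',c)
```

```text
(no output)
```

View pics/crop.png

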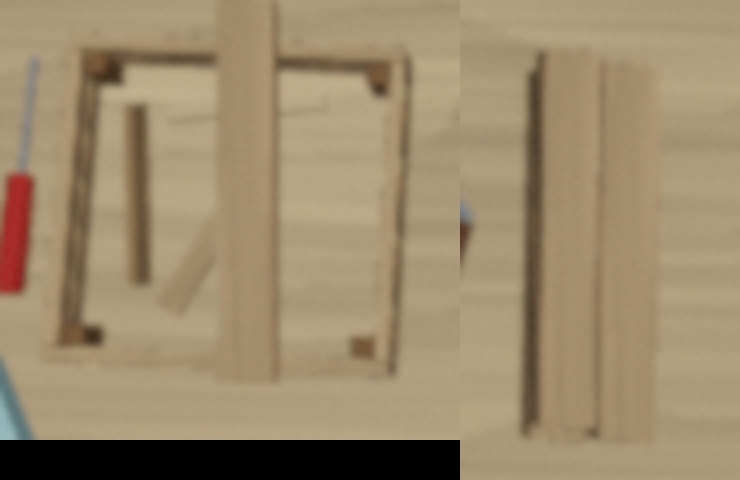

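Run:
```python
from h import *
def go(n,pts,off,z):
    p=proj(np.array(pts)/4+off,"top",z);print(n,np.round(p,3).tolist(),p.mean(0).round(4))
    for i in range(4):
        d=p[(i+1)%4]-p[i];print("  ",np.linalg.norm(d).round(3),np.degrees(np.arctan2(d[1],d[0])).round(1))
go("crate",[(70,48),(407,50),(390,373),(47,356)],(190,150),.07)
go("batten",[(217,0),(276,0),(278,380),(218,380)],(190,150),.092)
go("pile",[(80,50),(198,62),(194,438),(82,432)],(435,160),.044)
```

```text
crate [[0.664, 0.41], [0.669, 0.142], [0.415, 0.146], [0.421, 0.412]] [0.5419 0.2777]
   0.268 -89.0
   0.254 179.1
   0.266 88.7
   0.243 -0.4
batten [[0.7, 0.29], [0.701, 0.244], [0.407, 0.228], [0.406, 0.274]] [0.5535 0.2591]
   0.046 -88.7
   0.295 -177.0
   0.045 91.5
   0.295 3.2
pile [[0.654, -0.381], [0.646, -0.475], [0.35, -0.463], [0.352, -0.377]] [ 0.5005 -0.424 ]
   0.094 -94.6
   0.297 177.7
   0.086 88.5
   0.302 -0.9
```

```bash
cat >> h.py <<'E'
def best(x,z,p):
    """orientation with jaw axis +-x and approach z, whose IK at p has the last joint nearest its mid-range"""
    c=[]
    for s in(1,-1):
        o=q(rot_xz(s*np.array(x,float),z));j=inverse_kinematics(list(p),o)
        if j is not None:c.append((abs(j[5]),o))
    return min(c,key=lambda t:t[0])[1]
def st(*a): print(*a,"t",round(telemetry.current_t(),2),"p",np.round(telemetry.current_ee_pos(),3),"F",np.round(telemetry.current_wrist_force(),1),"op",round(telemetry.current_opening(),4))
E
python3 - <<'E'
from h import *
dn=[0,0,-1]
ya=np.radians(3);yp=np.radians(-2)
g=np.array([.556,.260]);p=np.array([.4995,-.424])
ob=best([-np.sin(ya),np.cos(ya),0],dn,[*g,.2])
gripper_to(.075)
r.move_to([*g,.16],ob); r.move_l([*g,.087],vel=.15)
gripper_to(0.03,25); st("grip")
r.move_l([*g,.24],vel=.2)
M=lambda o:R.from_quat([o[1],o[2],o[3],o[0]])
op=q(R.from_euler('z',yp-ya)*M(ob))
r.move_to([*p,.24],op); st("over pile")
r.move_l([*p,.075],vel=.2)
print(r.move_l([*p,.058],vel=.04,guard=4)); st("down")
gripper_to(.07); r.move_l([*p,.16],vel=.25)
save("top","top1"); print(models.mark_of("batten_c","top")[:2],rect("batten_c","top",.066)); st()
E
```

```text
grip t 4.42 p [0.556 0.261 0.088] F [-0.8  2.1  3.5] op 0.045
over pile t 7.78 p [ 0.5   -0.423  0.24 ] F [ 0.6 -0.3 -1.7] op 0.045
True
down t 9.07 p [ 0.501 -0.425  0.069] F [0.2 0.3 5. ] op 0.0447
[{'at': [0.4999, -0.4283, 0.0556], 'score': 0.78}, {'at': [0.4787, -0.293, 0.0882], 'score': 0.23}] (array([ 0.5003, -0.423 ]), 53, 299, 87.8)
t 10.32 p [ 0.499 -0.423  0.158] F [0.1 0.2 0.7] op 0.07
```

Run:
```python
from h import *
for t in("glue","tape_measure","jigsaw","screw_jar","crate"):
    print(t,[(np.round(m["at"],3).tolist(),round(m["score"],2)) for m in models.mark_of(t,"top")[:2]])
u=np.array([np.cos(np.radians(70.9)),np.sin(np.radians(70.9)),0])
b=np.array([.522,-.159])
o=best(u,[0,0,-1],[*b,.2])
gripper_to(.06)
r.move_to([*b,.21],o); r.move_l([*b,.141],vel=.15)
gripper_to(.01,60); st("grip")
r.move_l([*b,.146],vel=.05); st("l0"); r.move_l([*b,.27],vel=.15); st("lift")
save("side","side2"); save("top","top2")
for c in("top","side"):
  for t in("scuttle_bail","scuttle_nose","scuttle_back"):
    print(t,[(np.round(m["at"],3).tolist(),round(m["score"],2)) for m in models.mark_of(t,c)[:1]])
```

```text
glue [([0.772, 0.075, 0.002], 0.74), ([0.521, -0.15, 0.0], 0.72)]
tape_measure [([0.777, 0.195, 0.004], 0.87), ([0.522, -0.155, 0.131], 0.17)]
jigsaw [([0.79, -0.164, 0.003], 0.67), ([0.523, -0.148, 0.0], 0.48)]
screw_jar [([0.318, 0.262, 0.003], 0.89)]
crate [([0.544, 0.284, 0.002], 0.82), ([0.476, -0.289, 0.086], 0.7)]
grip t 15.53 p [ 0.522 -0.159  0.141] F [0.1 0.  0.9] op 0.0168
l0 t 15.78 p [ 0.521 -0.158  0.145] F [ 0.6  0.1 -6.5] op 0.0163
lift t 16.76 p [ 0.521 -0.159  0.269] F [-0.7  0.7 -7. ] op 0.0166
scuttle_bail [([0.777, 0.197, 0.004], 0.73)]
scuttle_nose [([0.786, -0.163, -0.0], 0.64)]
scuttle_back [([0.476, -0.29, 0.211], 0.72)]
scuttle_bail [([0.523, -0.156, 0.262], 0.51)]
scuttle_nose [([0.562, -0.04, 0.144], 0.76)]
scuttle_back [([0.475, -0.288, 0.212], 0.87)]
```

View pics/side2.png

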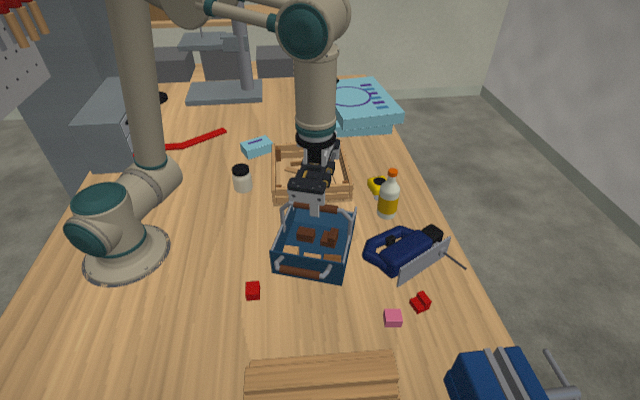

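```bash
cat >> h.py <<'E'
XC=.543;RIM=.148
def bailpose(cx,th):
    """prop pose: rear floor edge on bench, floor x_s=cx on the rim's outer edge"""
    L=cx+.104; a=np.arcsin(.07/L); y=RIM-L*np.cos(a)
    return y,a
def pt(yr,a,xs,zs,zr=0):
    x=xs+.104;return np.array([XC,yr+x*np.cos(a)-zs*np.sin(a),zr+x*np.sin(a)+zs*np.cos(a)])
E
python3 - <<'E'
from h import *
yr,a=bailpose(.050,0)
b=pt(yr,a,-.010,.135); tz=np.array([0,np.sin(a),-np.cos(a)])
print(b,np.degrees(a))
tx=R.from_quat(np.roll(telemetry.current_tool_rot(),-1)).as_matrix()[:,0]
s=np.sign(tx[1]); o=q(rot_xz(s*np.array([0,np.cos(a),np.sin(a)]),tz))
p=b-.006*tz
r.move_l(list(p+[0,0,.06]),rot=o,vel=.12); st("above")
save("side","side3"); save("top","top3")
for c in("top","side"):
  for t in("scuttle_bail","scuttle_nose","scuttle_back","crate"):
    print(t,[(np.round(m["at"],3).tolist(),round(m["score"],2)) for m in models.mark_of(t,c)[:1]])
print("expect",*[pt(yr,a,*k,.06).round(3) for k in((-.010,.135),(.111,.019),(-.15,.085))])
E
```

```text
[0.543      0.03319295 0.16297495] 27.035691789412294
above t 18.93 p [0.543 0.03  0.229] F [ 1.1  1.2 -7.6] op 0.0167
scuttle_bail [([0.502, -0.421, 0.002], 0.64)]
scuttle_nose [([0.544, 0.188, 0.174], 0.8)]
scuttle_back [([0.543, -0.07, 0.116], 0.45)]
crate [([0.547, 0.28, 0.002], 0.76)]
scuttle_bail [([0.543, 0.032, 0.224], 0.5)]
scuttle_nose [([0.54, 0.194, 0.169], 0.74)]
scuttle_back [([0.54, -0.068, 0.116], 0.76)]
crate [([0.314, 0.258, -0.0], 0.38)]
expect [0.543 0.033 0.223] [0.543 0.194 0.175] [ 0.543 -0.069  0.115]
```

Run:
```python
from h import *
p=telemetry.current_ee_pos();p=np.array(p)
r.move_l(list(p-[0,0,.045]),vel=.1); 
print(r.move_l(list(p-[0,0,.066]),vel=.03,guard=2.5)); st("touch")
for i in range(3):
    f=telemetry.current_wrist_force()[2]
    if f>-2.5: break
    c=np.array(telemetry.current_ee_pos()); print(r.move_l(list(c-[0,0,.004]),vel=.02,guard=2.5)); st("more")
save("side","side4");save("top","top4")
for t in("scuttle_nose","scuttle_back"):
    print(t,[(np.round(m["at"],3).tolist(),round(m["score"],2)) for m in models.mark_of(t,"side")[:1]])
```

```text
True
touch t 20.55 p [0.543 0.03  0.168] F [ 0.  -1.7  2.8] op 0.0164
scuttle_nose [([0.544, 0.193, 0.112], 0.66)]
scuttle_back [([0.542, -0.07, 0.056], 0.52)]
```

Run:
```python
from h import *
gripper_to(.02,5); gripper_to(.05); r.hold(.1)
m=R.from_quat(np.roll(telemetry.current_tool_rot(),-1)).as_matrix()
p=np.array(telemetry.current_ee_pos()); r.move_l(list(p-.10*m[:,2]),vel=.2); st("off")
save("side","side5");save("top","top5")
for c in("top","side"):
  for t in("scuttle_nose","scuttle_back","scuttle_bail","crate"):
    print(c,t,[(np.round(m["at"],3).tolist(),round(m["score"],2)) for m in models.mark_of(t,c)[:1]])
```

```text
off t 22.43 p [ 0.541 -0.015  0.255] F [-0.1  0.   0.8] op 0.0499
top scuttle_nose [([0.546, 0.191, 0.116], 0.84)]
top scuttle_back [([0.546, -0.069, 0.054], 0.37)]
top scuttle_bail [([0.545, 0.034, 0.161], 0.53)]
top crate [([0.548, 0.282, -0.001], 0.88)]
side scuttle_nose [([0.544, 0.195, 0.113], 0.74)]
side scuttle_back [([0.54, -0.071, 0.056], 0.56)]
side scuttle_bail [([0.545, 0.03, 0.16], 0.54)]
side crate [([0.551, 0.284, 0.002], 0.6)]
```

View pics/side5.png

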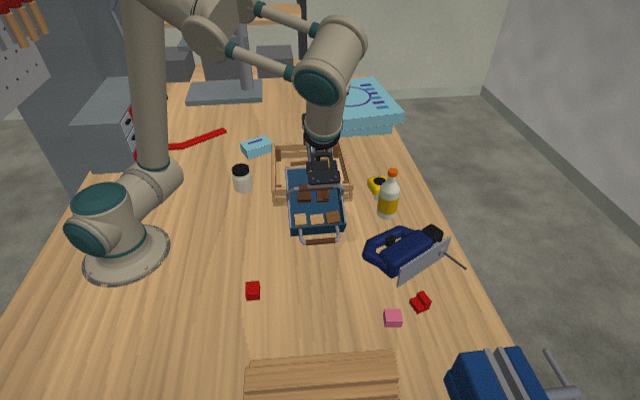

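```bash
cat >> h.py <<'E'
def tool(phi):
    """tool tilted by phi (deg) in the world yz plane, phi>0 points towards +y; keeps the present jaw sign"""
    f=np.radians(phi);tx=R.from_quat(np.roll(telemetry.current_tool_rot(),-1)).as_matrix()[:,0]
    z=np.array([0,np.sin(f),-np.cos(f)]);return q(rot_xz(np.sign(tx[1])*np.array([0,np.cos(f),np.sin(f)]),z)),z
def bar_to(p,phi,vel=.12,**k):
    o,z=tool(phi);return r.move_l(list(np.array(p)-.006*z),rot=o,vel=vel,**k)
E
python3 - <<'E'
from h import *
b=np.array([.543,-.0695,.055])
gripper_to(.040)
o,z=tool(24)
bar_to([.543,-.10,.27],24,vel=.2)
r.move_l(list(b-.076*z),vel=.25); print("hit",bar_to(b,24,vel=.08,guard=6)); st("at")
gripper_to(.005,14); st("grip")
save("side","side6")
for t in("scuttle_nose","scuttle_back","scuttle_bail"):
    print(t,[(np.round(m["at"],3).tolist(),round(m["score"],2)) for m in models.mark_of(t,"side")[:1]])
E
```

```text
hit False
at t 25.71 p [ 0.543 -0.072  0.061] F [ 0.4 -0.3 -0.4] op 0.0398
grip t 26.22 p [ 0.543 -0.072  0.061] F [-0.1 -1.   0.5] op 0.0158
scuttle_nose [([0.543, 0.106, 0.051], 0.73)]
scuttle_back [([0.316, 0.252, 0.0], 0.4)]
scuttle_bail [([0.495, 0.033, 0.033], 0.33)]
```

View pics/side6.png

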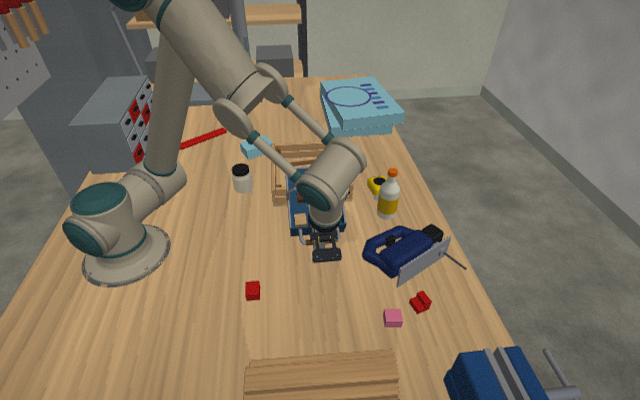

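The scuttle is still propped in place at (285–345, 165–240) and the back bar is gripped at 15.8 mm. The nose is hidden by the arm, so that mark isn't reliable. Now tipping.

Run:
```python
from h import *
P=np.array([RIM,.07]);rad=np.hypot(.200,.085);el=np.arctan2(.085,.200)
for be in(-15,0,15,30,42,54,64):
    e=el+np.radians(be); k=np.clip((be-20)/44,0,1)
    b=[.543,P[0]-rad*np.cos(e)+.035*k,P[1]+rad*np.sin(e)+.035*k]
    phi=np.interp(be,[-27,60],[24,-12])
    bar_to(b,phi,vel=.13); st(be)
r.hold(.3)
save("top","top7");save("side","side7")
for c in("top","side"):
  for t in("scuttle_nose","scuttle_back","crate",*[f"offcut{i}_c" for i in range(5)]):
    print(c,t,[(np.round(m["at"],3).tolist(),round(m["score"],2)) for m in models.mark_of(t,c)[:2]])
im=np.vstack([cv2.imread('pics/top7.png')[100:300,130:480],cv2.imread('pics/side7.png')[100:300,180:530]]);cv2.imwrite('pics/c7.png',cv2.resize(im,None,fx=1.5,fy=1.5))
```

```text
-15 t 26.92 p [ 0.543 -0.07   0.106] F [ 0.6 -3.8 -1.7] op 0.0154
0 t 27.51 p [ 0.542 -0.053  0.16 ] F [ 0.5 -0.1 -2.5] op 0.0153
15 t 28.1 p [ 0.543 -0.024  0.209] F [ 0.6 -1.1 -2.7] op 0.0155
30 t 28.77 p [0.542 0.025 0.256] F [ 1.3  2.  -4.6] op 0.0158
42 t 29.38 p [0.543 0.073 0.29 ] F [ 0.6  0.8 -4.2] op 0.0154
54 t 29.98 p [0.543 0.126 0.314] F [-0.1 -0.4 -5.6] op 0.0156
64 t 30.49 p [0.543 0.172 0.328] F [-0.2 -1.5 -5. ] op 0.0153
top scuttle_nose [([0.546, 0.215, 0.047], 0.84), ([0.777, 0.194, 0.002], 0.24)]
top scuttle_back [([0.544, 0.169, 0.316], 0.62)]
top crate [([0.546, 0.279, 0.003], 0.64), ([0.771, 0.072, 0.001], 0.47)]
top offcut0_c [([0.688, -0.298, 0.01], 0.66), ([0.358, -0.18, 0.014], 0.47)]
top offcut1_c [([0.532, 0.218, 0.028], 0.44)]
top offcut2_c [([0.555, 0.274, 0.028], 0.59)]
top offcut3_c [([0.485, 0.276, 0.026], 0.63), ([0.512, 0.239, 0.022], 0.24)]
top offcut4_c [([0.516, 0.24, 0.019], 0.55)]
side scuttle_nose [([0.542, 0.221, 0.046], 0.88)]
side scuttle_back [([0.541, 0.169, 0.313], 0.42)]
side crate [([0.551, 0.284, 0.001], 0.96)]
side offcut0_c [([0.357, -0.178, 0.015], 0.85), ([0.779, 0.194, -0.0], 0.71)]
side offcut1_c [([0.498, -0.422, 0.002], 0.51), ([0.533, 0.217, 0.026], 0.42)]
side offcut2_c [([0.762, -0.264, 0.016], 0.68)]
side offcut3_c []
side offcut4_c [([0.551, 0.282, 0.003], 0.68), ([0.512, 0.246, 0.024], 0.5)]
```

View pics/c7.png

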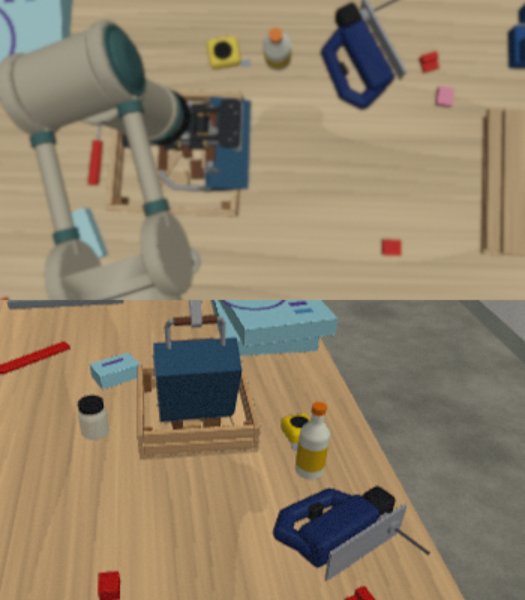

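Run:
```python
from h import *
B=np.array([.543,.185,.350])
bar_to(B,-14,vel=.12)
for d in((0,.0,.02),(0,0,-.005),(0,0,.02)): bar_to(B+d,-14,vel=.2)
bar_to(B+[0,0,.055],-14,vel=.12)
r.hold(.5);st("rest")
save("top","top8");save("side","side8")
for c in("top","side"):
  for t in("scuttle_nose","scuttle_back","crate",*[f"offcut{i}_c" for i in range(5)]):
    print(c,t,[(np.round(m["at"],3).tolist(),round(m["score"],2)) for m in models.mark_of(t,c)[:3] if t[0]!='o' or (m["at"][1]>.1)])
```

```text
rest t 33.84 p [0.543 0.186 0.411] F [-1.1 -0.2 -6. ] op 0.0158
top scuttle_nose []
top scuttle_back [([0.544, 0.183, 0.397], 0.49)]
top crate [([0.544, 0.284, 0.002], 0.78)]
top offcut0_c []
top offcut1_c []
top offcut2_c [([0.558, 0.275, 0.026], 0.58)]
top offcut3_c [([0.488, 0.278, 0.028], 0.51)]
top offcut4_c [([0.313, 0.259, 0.001], 0.27)]
side scuttle_nose [([0.541, 0.22, 0.127], 0.65), ([0.552, 0.281, 0.003], 0.24)]
side scuttle_back [([0.542, 0.183, 0.399], 0.56)]
side crate [([0.55, 0.281, 0.001], 0.71)]
side offcut0_c []
side offcut1_c [([0.531, 0.22, 0.028], 0.54)]
side offcut2_c [([0.552, 0.274, 0.024], 0.67), ([0.547, 0.281, 0.001], 0.26)]
side offcut3_c [([0.494, 0.274, 0.027], 0.62)]
side offcut4_c [([0.551, 0.274, 0.023], 0.61), ([0.513, 0.242, 0.023], 0.52)]
```

Run:
```python
import cv2,numpy as np
a=cv2.imread('pics/top8.png')[140:260,190:320];b=cv2.imread('pics/side8.png')[110:230,250:380]
cv2.imwrite('pics/c8.png',cv2.resize(np.hstack([a,b]),None,fx=3,fy=3,interpolation=cv2.INTER_CUBIC))
```

```text
(no output)
```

View pics/c8.png

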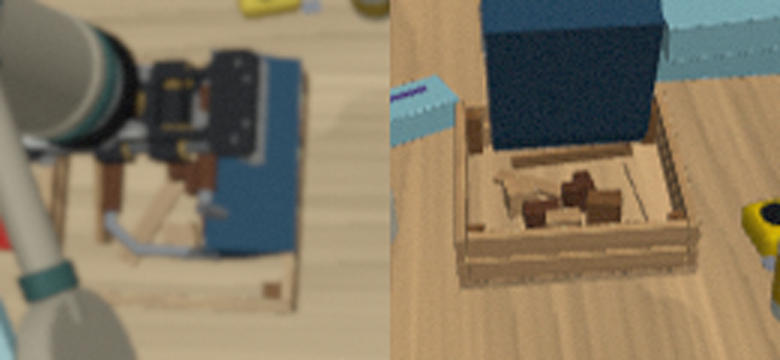

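All five offcuts are in the crate, around (500–620, 170–225) in the right-hand crop, and the scuttle is empty. Now I'll carry it back and lay it down by pivoting on its nose.

Run:
```python
from h import *
Ny=-.01
bar_to([.543,.16,.415],-10,vel=.12)
bar_to([.543,-.05,.41],-8,vel=.16); r.hold(.3)
bar_to([.543,-.052,.30],-8,vel=.13)
print("touch",bar_to([.543,-.052,.262],-8,vel=.05,guard=2.5)); st("nose")
zn=telemetry.current_ee_pos()[2]-.006
r1=np.hypot(.261,.066);e1=np.arctan2(.066,.261);r2=np.hypot(.215,.085);e2=np.arctan2(.085,.215)
for be in(60,50,40,30,22):
    e=e1+np.radians(be);bar_to([.543,Ny-r1*np.cos(e),r1*np.sin(e)+.001],np.interp(be,[0,67],[6,-8]),vel=.13);st(be)
save("side","side9")
print([(np.round(m["at"],3).tolist(),round(m["score"],2)) for t in("scuttle_nose","scuttle_back") for m in models.mark_of(t,"side")[:1]])
```

```text
touch True
nose t 38.42 p [ 0.543 -0.052  0.28 ] F [ 0.9 -1.7  2.3] op 0.0156
60 t 38.84 p [ 0.545 -0.087  0.27 ] F [-0.8 -6.4 13.8] op 0.0154
50 t 39.35 p [ 0.544 -0.13   0.251] F [ 1.1 -4.2  5.5] op 0.0153
40 t 39.86 p [ 0.543 -0.169  0.226] F [ 0.1 -4.4  3.4] op 0.0158
30 t 40.37 p [ 0.543 -0.202  0.194] F [-0.5 -3.  -0.6] op 0.0151
22 t 40.81 p [ 0.543 -0.227  0.166] F [-1.2 -0.6 -1.8] op 0.0154
[([0.544, -0.224, 0.154], 0.53)]
```

Run:
```python
from h import *
Ky=-.0598;r2=np.hypot(.215,.085);e2=np.arctan2(.085,.215)
for be in(14,7,1.5):
    e=e2+np.radians(be);bar_to([.543,Ky-r2*np.cos(e),r2*np.sin(e)+.0005],5,vel=.1);st(be)
print(bar_to([.543,Ky-.215,.083],5,vel=.03,guard=3)); st("set")
gripper_to(.038); st("open")
_,z=tool(5); p=np.array(telemetry.current_ee_pos()); r.move_l(list(p-.06*z),vel=.1)
r.move_l(list(p-.2*z),vel=.25); st("clear")
r.move_l([.35,-.2,.40],vel=.3)
r.hold(.3); save("top","top10");save("side","side10"); st()
for c in("top","side"):
  for t in("scuttle_nose","scuttle_back","scuttle","crate","batten_c",*[f"offcut{i}_c" for i in range(5)]):
    print(c,t,[(np.round(m["at"],3).tolist(),round(m["score"],2)) for m in models.mark_of(t,c)[:2]])
im=np.vstack([cv2.imread('pics/top10.png')[80:290,170:500],cv2.imread('pics/side10.png')[120:400,200:530]]);cv2.imwrite('pics/c10.png',cv2.resize(im,None,fx=1.2,fy=1.2))
```

```text
14 t 41.43 p [ 0.543 -0.248  0.141] F [-0.1  1.3 -3.1] op 0.0158
7 t 41.87 p [ 0.543 -0.264  0.116] F [-1.1  1.  -2.2] op 0.0154
1.5 t 42.24 p [ 0.543 -0.273  0.097] F [ 1.5  1.2 -2.6] op 0.0154
True
set t 42.45 p [ 0.543 -0.274  0.096] F [0.1 1.7 6.2] op 0.0151
open t 43.01 p [ 0.543 -0.273  0.095] F [-0.1  0.2  0.1] op 0.0379
clear t 44.47 p [ 0.542 -0.29   0.293] F [ 0.1 -0.3 -0.4] op 0.0382
t 45.81 p [ 0.35  -0.2    0.399] F [ 0.2 -0.2 -0.4] op 0.0381
top scuttle_nose [([0.544, -0.013, 0.017], 0.59), ([0.559, 0.277, 0.026], 0.37)]
top scuttle_back [([0.546, -0.27, 0.087], 0.63), ([0.364, 0.486, -0.002], 0.33)]
top scuttle [([0.544, -0.124, 0.0], 0.56)]
top crate [([0.547, 0.283, 0.0], 0.56)]
top batten_c [([0.502, -0.428, 0.055], 0.58)]
top offcut0_c [([0.588, 0.244, 0.025], 0.65), ([0.357, -0.178, 0.013], 0.61)]
top offcut1_c [([0.502, -0.425, -0.002], 0.56), ([0.535, 0.221, 0.026], 0.54)]
top offcut2_c [([0.764, -0.263, 0.013], 0.69), ([0.556, 0.275, 0.028], 0.45)]
top offcut3_c [([0.481, 0.278, 0.027], 0.6)]
top offcut4_c [([0.516, 0.237, 0.021], 0.53)]
side scuttle_nose [([0.544, -0.008, 0.016], 0.92)]
side scuttle_back [([0.543, -0.267, 0.086], 0.5)]
side scuttle [([0.541, -0.119, 0.0], 0.8)]
side crate [([0.551, 0.283, -0.0], 0.6)]
side batten_c [([0.504, -0.426, 0.056], 0.89), ([0.362, 0.482, -0.001], 0.65)]
side offcut0_c [([0.694, -0.296, 0.02], 0.93), ([0.36, 0.484, 0.0], 0.72)]
side offcut1_c [([0.531, 0.218, 0.027], 0.48)]
side offcut2_c [([0.761, -0.266, 0.013], 0.72), ([0.554, 0.275, 0.024], 0.64)]
side offcut3_c [([0.545, -0.27, 0.084], 0.61), ([0.493, 0.271, 0.029], 0.48)]
side offcut4_c [([0.516, 0.244, 0.022], 0.62)]
```

View pics/c10.png

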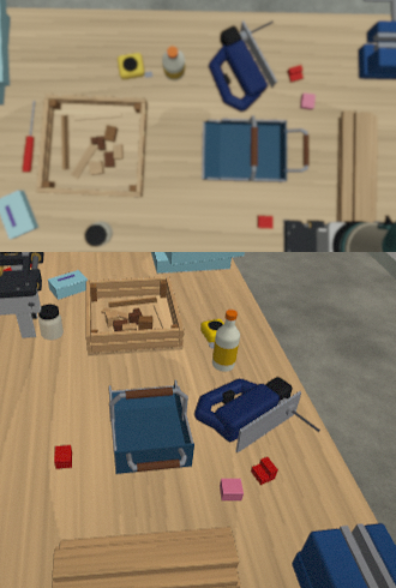

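The scuttle stands empty and level at (205–305, 120–180), and all five offcuts are in the crate. The batten is on the pile and nothing else has moved, so I'm handing in.

Run:
```python
from h import *
r.sign_off(); st("done")
```

```text
the job is handed in; nothing more can be done
the job is handed in; nothing more can be done
```

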